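# Open the tumbling drum

## Robot

A 6-joint arm with a two-finger parallel gripper is mounted at the origin on a cart in front of the work surface, level with it; the furniture and walls round the work are solid. World frame = base frame: x ahead of the robot, y to its left, z up, the work surface at z = 0. Lengths are in m, angles in rad, forces in N, time in s.
With the tool pointing down it reaches from about 0.25 to 0.725 m from the base axis. Payload 4 kg.
Tool frame: the origin (TCP) lies on the centre line of the jaws, within the pads' length; the fingertips stand ahead of it and the grasp point (between the pads) lies 11 mm behind it (bot.tip_extent is the z of the fingertips in the tool frame, in m); z points along the fingers, y is the direction in which the jaws open and shut (so a half turn about z gives the same grasp; the last joint's range is limited). The gripper opens to 85 mm and grips with 20 to 120 N. Pads are 22 mm wide; open, the fingers measure 114 mm over their backs; the gripper's body (76 mm by 85 mm) begins 54 mm behind the grasp point. The pads swing forward as they close: fully open they stand 13 mm farther back than shut.
Start: joints at [1.26, 0.241, 0.005, 1.335, 0, 1.571], TCP at [0.153, 0.476, 0.239] pointing down, gripper open.
Joint ranges: [-2.72, 2.72], [-1.05, 1.87], [-1.09, 1.28], [-1.99, 2.15], [-1.42, 1.44], [-3.14, 3.14]. Speed limits (rad/s): [2.79, 2.79, 3.14, 3.14, 3.14, 3.14].

## Interface

Orientations are given as a unit quaternion [x, y, z, w].
In Python, from workcell import bot gives the robot as it stands.
- The arm moves only by the shell command python3 -m jog 'ROWS'. ROWS is JSON, a list that holds one entry, the list of rows, each a list of 7 numbers: the shift along the world's x, y, z in m, then the turn, a rotation vector about the world's x, y, z in degrees, then the closure in counts, from 0 (fully open) to 255 (shut). In form: [[[tx, ty, tz, ax, ay, az, fingers], ...]]. A call has 1 to 10 rows; each row is the pose to reach, as a shift and turn from the pose commanded when the call began; what a row does not reach only later rows make up. A row lasts 1/12 s, in which the tool goes at most 41.7 mm and 7.16 degrees, less where a joint would pass 70% of its speed; a pose out of reach is approached as far as the arm can. A call with a gripper value outside its range is refused whole. The fingers move at their own pace and stop on an object; the grip force is fixed at half the most. Time passes only in rows, so rows that repeat a pose let the fingers close. It gives the time, the measured TCP pose, the force and the opening at its end, in the units of the state.
- bot.get_obs(): the state, without advancing time (a new reading comes with each control period).
- bot.camera(name): name is "scene" or "top" or "wrist"; returns the picture (480x640x3 uint8, blue, green, red); there is no depth.
- bot.camera_model(name): a dict with "K" (3x3 intrinsics, pixels), "T" (4x4, takes a point from camera to world coordinates). Camera axes: x right, y down, z forward; pixel columns grow to the right and rows downward; lengths in m; the calibration is good to about 2 mm. A picture is of the moment at which its call begins: read the wrist's pose just before it. camera_model takes no time and is no camera call; for the wrist camera it gives the pose at the moment of the call.
- bot.job_done(): hands the job in, once; it reports no verdict.
The state is a dict: "clock": time; "joint_pos": joint angles; "joint_vel": joint speeds; "tau": joint torques, N m; "eef_pos": TCP position; "tool_rot": TCP orientation; "ft_force": force on the tool from outside, world axes, zero at the start; "ft_torque": the same for the moment, N m; "grip_width": finger opening in m.
Only numpy, scipy, OpenCV 4.12 (cv2) and the standard library are available. Lean on these libraries where they do the work, as an engineer would, in place of code of your own. Each camera call takes 0.05 s, during which the arm holds its last target. There are 200 camera calls.

## Task

Open the small polishing drum: turn its lid anticlockwise (seen from above), feeling for the place where the hidden lugs meet their slots and it will lift out, without forcing it. Then set the lid down gently, handle up, in the middle of the wooden work slab, let go, and leave everything else on the bench where it is.

Things in the scene. Friction and masses are not known exactly. Their poses are not given: they have to be found in the camera images.
- drum: upright metal drum, 112 mm across, 83 mm high, on a foot 132 mm across bolted to the bench; origin at the centre of its underside. A fixed steel collar in its mouth, 7 mm thick (z 76 to 83 mm), has a 73 mm opening with two opposite slots, 92 mm across and about 23 mm wide. The lid hides the slots; the drum's yaw does not tell where they are
- drum_mouth (a point): centre of the drum's mouth, level with the top of the collar, 83 mm above the bench
- lid_handle (a point): the lid's wing handle: an upright dark steel bar 52 mm long (lid x), 12 mm thick (lid y) and 35 mm high on the middle of the lid; this point is on the lid's axis, 45 mm above the lid's underside, 21 mm above the disc that the bar stands on and 14 mm below the bar's top; z up. The lid weighs about 0.25 kg
- lid_foot (a point): centre of the lid's underside. The lid is a 66 mm round hub 17 mm high, then a 100 mm disc 7 mm thick, then the handle. At the foot of the hub two lugs, 12 mm wide and 6 mm high, stand out in line with the handle (lid +x and -x), 85 mm over both. With the disc resting on the collar this point is 66 mm above the bench
- slab: the wooden work slab, 124 x 136 x 9 mm, lying fixed on the bench; origin at the centre of its underside
- slab_top (a point): centre of the slab's top face, 9 mm above the bench
- cork: loose cork, 41 mm across and 26 mm high, a bystander; origin at its underside
- film_can: loose black film can with grey cap, 33 mm across and 54 mm high, a bystander; origin at its underside
- spool: loose pale spool of solder, 42 mm across and 22 mm high, a bystander; origin at its underside
- jar: loose little white jar with green cap, 45 mm across and 46 mm high, a bystander; origin at its underside
- lid: the same lid, origin as lid_foot. At rest its lugs are 4 mm below the collar: it can rise 4 mm and turns freely, but comes out only with the lugs within about 7 degrees of the slots' middle: somewhere 30 to 105 degrees anticlockwise of its start, different each time (and half a turn on). No stop or click: one can turn past

How it is judged:
On the way:
1. the lid is out of the drum: its underside is clear above the collar (z of lid_foot in the frame of drum_mouth above 0.01 m), for 0.1 s.
At the end, for the whole second after the job is handed in: the lid stands handle up (within 6 degrees) with its underside on the slab, its centre within 25 mm of the slab's centre, released and at rest (horizontal distance between lid_foot and slab_top below 0.025 m and z of lid_foot in the frame of slab_top below 0.005 m and angle between lid_foot's own z axis and vertical below 0.1 rad and linear speed of lid below 0.02 m/s and contact force between the fingers and lid below 0.1 N); the robot touches nothing.
It fails at once if the lid is forced against the drum with more than 60 N (contact force between lid and drum above 60 N).
It fails at once if the lid is let go in the air away from the drum, more than 20 mm above the slab (z of lid_foot in the frame of slab_top above 0.02 m and horizontal distance between lid_foot and drum_mouth above 0.07 m and contact force between the fingers and lid below 0.05 N).
It fails at once if a bystander (cork, film can, spool or jar) is moved by more than 30 mm (distance of any of cork, film_can, spool, jar from where it was at the start of the episode above 0.03 m).
It also fails if it takes over 54 s, if anything falls off the work surface, if the arm or the gripper's body presses on something with over 40 N, if the wrist force passes 120 N, or if a joint passes its speed limit or range.

## Working session

There is one attempt and no reset: what is moved stays moved. The work goes in short steps, Python scripts to look and compute and a shell command to move; the robot and the scene stay as the last step left them, time stands still between calls to the robot, and variables do not carry over. Pictures are saved under pics/ and viewed, about 8 in all and at most 12, crops included, and the job is handed in when it is done.

```bash
mkdir -p pics; cat > h.py <<'E'
import numpy as np,cv2
from workcell import bot
def px2w(cam,u,v,z):
    m=bot.camera_model(cam);K=np.array(m["K"]);T=np.array(m["T"])
    d=T[:3,:3]@np.linalg.solve(K,[u,v,1]);o=T[:3,3];return o+d*(z-o[2])/d[2]
def w2px(cam,p):
    m=bot.camera_model(cam);K=np.array(m["K"]);T=np.array(m["T"])
    c=T[:3,:3].T@(np.array(p)-T[:3,3]);q=K@c;return q[:2]/q[2]
E
python3 - <<'E'
from h import *
for n in("top","scene"):
    cv2.imwrite(f"pics/{n}0.png",bot.camera(n)); m=bot.camera_model(n);print(n,np.round(m["T"],3).tolist(),np.round(m["K"],1).tolist())
o=bot.get_obs();print(o,bot.tip_extent)
E
```

```text
top [[-0.019, -0.974, 0.225, 0.367], [-1.0, 0.019, -0.001, 0.084], [-0.003, -0.225, -0.974, 1.019], [0.0, 0.0, 0.0, 1.0]] [[567.9, 0.0, 328.0], [0.0, 567.9, 241.8], [0.0, 0.0, 1.0]]
scene [[-0.866, 0.428, -0.257, 0.803], [0.499, 0.751, -0.432, 0.449], [0.008, -0.503, -0.864, 0.838], [0.0, 0.0, 0.0, 1.0]] [[504.3, 0.0, 328.4], [0.0, 504.3, 234.8], [0.0, 0.0, 1.0]]
{'clock': 0.1, 'joint_pos': array([1.26002333e+00, 2.41342717e-01, 3.86525007e-03, 1.33521476e+00,
       1.74359178e-05, 1.57078553e+00]), 'joint_vel': array([-0.00049184, -0.00096779,  0.00390956, -0.00041843, -0.00258437,
        0.00045996]), 'tau': array([-8.86954876e-05, -3.73136508e+01,  2.53009737e+01,  1.08161205e-02,
       -3.00323086e-05, -7.51680318e-06]), 'eef_pos': array([0.15272318, 0.47552331, 0.23850184]), 'tool_rot': array([ 1.54756556e-01,  9.87952180e-01, -9.35177297e-04, -1.55324314e-04]), 'ft_force': array([-0.43383213,  0.69070042, -0.78211574]), 'ft_torque': array([0.03693313, 0.01620651, 0.0175797 ]), 'grip_width': 0.08536633650726491} 0.008
```

View pics/top0.png

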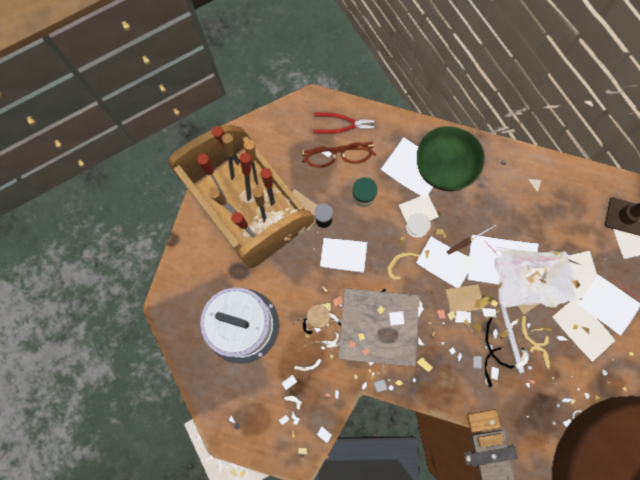

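View pics/scene0.png

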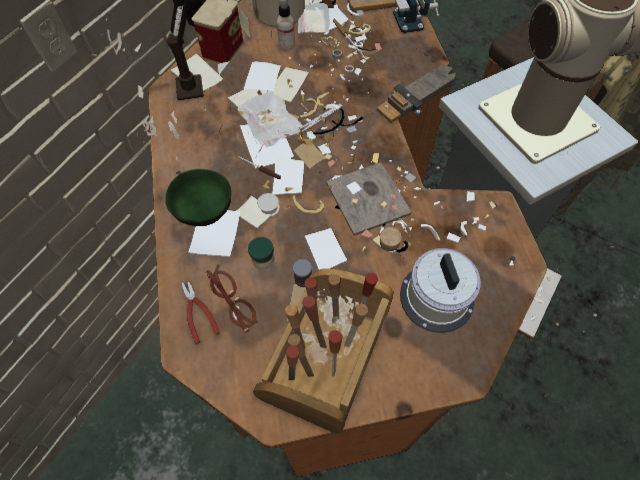

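The top view shows the drum and lid at (237,322), with the handle running from about (217,316) to (248,324), and the slab at about (380,327). The cork is at (318,315), the film can at (323,213), the jar at (365,190) and the spool at (418,225). The scene view shows the lid handle at (449,270). Next I'll measure these precisely.

```bash
python3 - <<'E'
from h import *
t=cv2.imread("pics/top0.png");s=cv2.imread("pics/scene0.png")
print("tcp px",w2px("top",[.153,.476,.239]),w2px("scene",[.153,.476,.239]))
def blob(im,x0,x1,y0,y1,th):
    g=im[y0:y1,x0:x1].max(2);n,l,st,c=cv2.connectedComponentsWithStats((g<th).astype(np.uint8))
    i=1+np.argmax(st[1:,4]);p=np.argwhere(l==i)[:,::-1]+[x0,y0]
    return c[i]+[x0,y0],st[i],cv2.minAreaRect(p.astype(np.float32))
print(blob(t,212,256,306,336,90)); print(blob(s,430,466,248,292,70))
for n,u,v,z in(("drumcen",237,322,.09),("handle a",219,317,.125),("handle b",247,325,.125),("jar",365,190,.046),("film",324,213,.054),("spool",418,225,.022),("cork",318,315,.026)):
    print(n,px2w("top",u,v,z).round(3))
for u,v in((346,290),(420,292),(416,365),(339,360)):print("slab",px2w("top",u,v,.009).round(3))
a=cv2.resize(t[270:380,190:330],None,fx=5,fy=5,interpolation=2);cv2.imwrite("pics/c1.png",a)
b=cv2.resize(t[270:380,310:450],None,fx=5,fy=5,interpolation=2);cv2.imwrite("pics/c2.png",b)
E
```

```text
tcp px [ 19.96399717 554.06303159] [757.03551427 266.88362614]
(array([231.94581281, 320.12807882]), array([  4,   7,  33,  15, 203], dtype=int32), ((231.80734252929688, 320.1422424316406), (33.236572265625, 6.321653842926025), 16.699243545532227))
(array([448.89304813, 271.62032086]), array([ 10,   6,  19,  36, 374], dtype=int32), ((448.94769287109375, 271.5184631347656), (34.44688034057617, 12.092463493347168), 70.55996704101562))
drumcen [0.45  0.233 0.09 ]
handle a [0.455 0.256 0.125]
handle b [0.442 0.212 0.125]
jar [0.686 0.014 0.046]
film [0.642 0.089 0.054]
spool [ 0.625 -0.081  0.022]
cork [0.465 0.102 0.026]
slab [0.511 0.052 0.009]
slab [ 0.505 -0.08   0.009]
slab [ 0.377 -0.066  0.009]
slab [0.388 0.067 0.009]
```

View pics/c1.png

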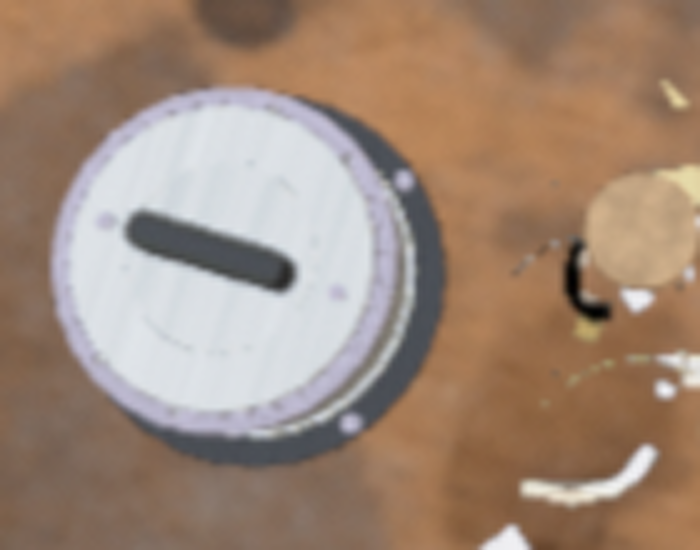

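View pics/c2.png

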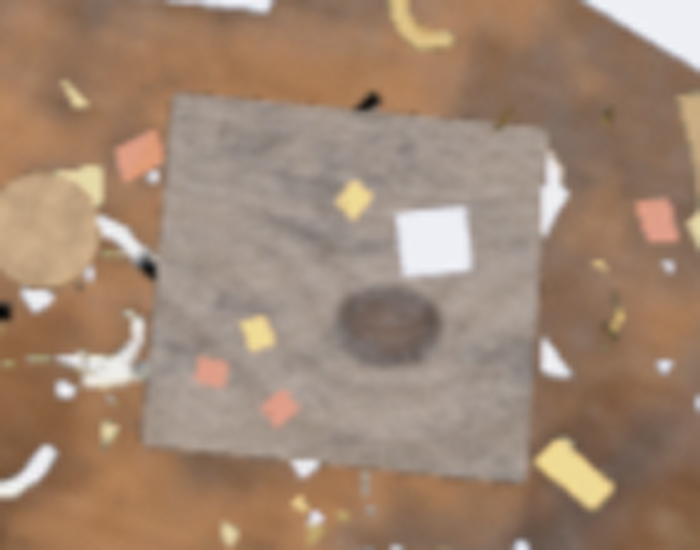

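The first crop shows the lid disc at about (233.5,321) and the handle top at about (231.8,320). The second crop shows the slab corners at (173,94), (547,130), (526,480) and (143,443), in crop pixels.

```bash
python3 - <<'E'
from h import *
c=lambda x,y,x0:(x/5+x0-.4,y/5+270-.4)
print("disc",px2w("top",*c(219,257,190),.090).round(4))
print("handle@.125",px2w("top",231.8,320.14,.125).round(4))
r=np.radians(16.7);d=16.*np.array([np.cos(r),np.sin(r)])
A=px2w("top",231.8-d[0],320.14-d[1],.125);B=px2w("top",231.8+d[0],320.14+d[1],.125)
print(A.round(4),B.round(4),np.linalg.norm(A-B),"handle yaw",np.degrees(np.arctan2(*(A-B)[1::-1])))
k=[px2w("top",*c(x,y,310),.009) for x,y in((173,94),(547,130),(526,480),(143,443))]
print("slab",np.mean(k,0).round(4),[np.linalg.norm(k[i]-k[i-1]).round(4) for i in range(4)])
# scene check
p=px2w("top",231.8,320.14,.125)
print(w2px("scene",p),w2px("scene",p-[0,0,.0175]),"scene slab ctr",w2px("scene",np.mean(k,0)))
from scipy.spatial.transform import Rotation as R
o=bot.get_obs();M=R.from_quat(o["tool_rot"]).as_matrix();print(M.round(3));T=bot.camera_model("wrist")["T"];print(np.array(T).round(3))
print("tooly angle",np.degrees(np.arctan2(M[1,1],M[0,1])))
E
```

```text
disc [0.452 0.239 0.09 ]
handle@.125 [0.4502 0.2357 0.125 ]
[0.4578 0.2599 0.125 ] [0.4426 0.2116 0.125 ] 0.050646439270291985 handle yaw 72.49247667716699
slab [ 0.445  -0.0045  0.009 ] [np.float64(0.123), np.float64(0.134), np.float64(0.1226), np.float64(0.1336)]
[450.68909029 264.32587686] [448.32743181 269.22409692] scene slab ctr [367.25694995 195.85031588]
[[-0.952  0.306 -0.001]
 [ 0.306  0.952 -0.002]
 [ 0.    -0.002 -1.   ]]
[[ 0.305  0.903  0.302  0.074]
 [ 0.953 -0.288 -0.099  0.501]
 [-0.002  0.317 -0.948  0.373]
 [ 0.     0.     0.     1.   ]]
tooly angle 72.19463769531515
```

```bash
python3 -m jog '[[[0.03,-0.024,0,0,0,-7,0],[0.06,-0.048,0,0,0,-14,0],[0.09,-0.072,0,0,0,-21,0],[0.12,-0.096,0,0,0,-28,0],[0.15,-0.12,0,0,0,-35,0],[0.18,-0.144,0,0,0,-42,0],[0.21,-0.168,0,0,0,-49,0],[0.24,-0.192,0,0,0,-56,0],[0.27,-0.216,0,0,0,-63,0],[0.298,-0.239,0,0,0,-70,0]]]'
python3 -m jog '[[[0,0,-0.01,0,0,-7,0],[0,0,-0.02,0,0,-14,0],[0,0,-0.03,0,0,-19.7,0],[0,0,-0.03,0,0,-19.7,0],[0,0,-0.03,0,0,-19.7,0]]]'
python3 - <<'E'
from h import *
o=bot.get_obs();print(o["clock"],o["eef_pos"],o["joint_pos"],o["ft_force"])
cv2.imwrite("pics/w1.png",bot.camera("wrist"))
for p in([.451,.237,.125],[.452,.239,.09]):print(w2px("wrist",p))
E
```

```text
clock: 0.93
eef_pos: [0.4521, 0.2353, 0.2389]
tool_rot: [0.696, 0.718, -0.0, -0.0]
ft_force: [0.4, 0.4, 0.3]
grip_width: 0.0854
clock: 1.35
eef_pos: [0.4503, 0.2366, 0.2085]
tool_rot: [0.806, 0.592, -0.001, -0.0]
ft_force: [-0.1, 0.2, -0.3]
grip_width: 0.0851
1.35 [0.45030998 0.23664091 0.20852283] [ 4.83849632e-01  2.75003472e-01 -3.03644217e-02  1.26782407e+00
 -9.48473722e-06  2.35777642e+00] [-0.09518343  0.24005409 -0.3229669 ]
[317.83129365 255.588646  ]
[318.1772743  234.39919639]
```

View pics/w1.png

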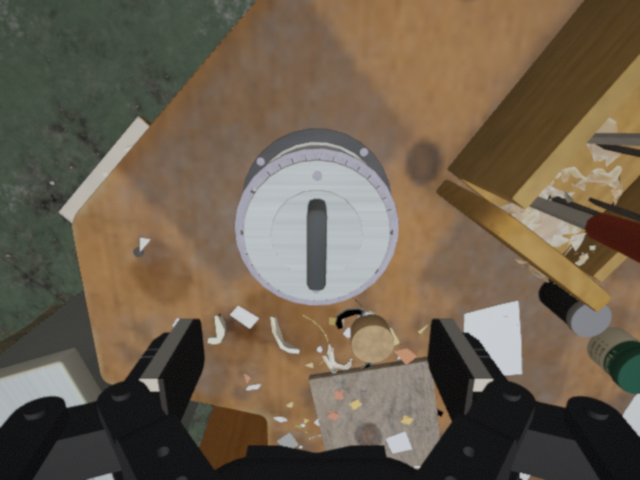

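The wrist view shows the disc centred at about (317,231). The handle lies at column 317, rows 198–290, and is upright in the image, so its yaw matches the tool. It is about 1 px off the prediction sideways. I'll pin down the axis.

```bash
python3 - <<'E'
from h import *
im=cv2.imread("pics/w1.png")
g=im[190:300,295:340].max(2);n,l,st,c=cv2.connectedComponentsWithStats((g<100).astype(np.uint8));i=1+np.argmax(st[1:,4])
p=(np.argwhere(l==i)[:,::-1]+[295,190]).astype(np.float32);print(cv2.minAreaRect(p),cv2.fitEllipse(p))
(u,v),_,_=cv2.minAreaRect(p)
# white disc ellipse
w=(im[150:310,230:405].min(2)>170).astype(np.uint8);n,l,st,c=cv2.connectedComponentsWithStats(w);i=1+np.argmax(st[1:,4])
q=cv2.convexHull((np.argwhere(l==i)[:,::-1]+[230,150]).astype(np.float32));e=cv2.fitEllipse(q);print(e,px2w("wrist",*e[0],.09).round(4))
for vv in(198,290):print(px2w("wrist",u,vv,.125).round(4),px2w("wrist",u,vv,.09).round(4))
E
```

```text
((316.0, 244.0), (90.0, 18.0), 90.0) ((316.2953186035156, 244.26446533203125), (17.03175926208496, 84.14297485351562), 0.5539391040802002)
((316.2293701171875, 230.69854736328125), (139.2620849609375, 145.8201446533203), 90.5) [0.4515 0.2419 0.09  ]
[0.4603 0.2705 0.125 ] [0.458  0.2633 0.09  ]
[0.4433 0.2159 0.125 ] [0.4383 0.2    0.09  ]
```

```bash
python3 -m jog '[[[0.0005,0.0025,-0.02,0,0,0,0],[0.0005,0.0025,-0.04,0,0,0,60],[0.0005,0.0025,-0.06,0,0,0,90],[0.0005,0.0025,-0.075,0,0,0,90],[0.0005,0.0025,-0.088,0,0,0,90],[0.0005,0.0025,-0.096,0,0,0,90],[0.0005,0.0025,-0.102,0,0,0,90],[0.0005,0.0025,-0.102,0,0,0,90]]]'
python3 -m jog '[[[0,0,0,0,0,0,255],[0,0,0,0,0,0,255],[0,0,0,0,0,0,255],[0,0,0,0,0,0,255],[0,0,0,0,0,0,255],[0,0,0,0,0,0,255]]]'
```

```text
clock: 2.07
eef_pos: [0.451, 0.2396, 0.1068]
tool_rot: [0.806, 0.592, -0.001, -0.0]
ft_force: [-0.5, -0.5, 0.5]
grip_width: 0.055
clock: 2.57
eef_pos: [0.4522, 0.24, 0.1083]
tool_rot: [0.806, 0.591, 0.001, 0.0]
ft_force: [-0.8, -0.4, 5.5]
grip_width: 0.0109
```

```bash
python3 -c "
from workcell import bot;print(bot.tip_extent,bot.get_obs()['ft_torque'])"
python3 -m jog '[[[0,0,0.002,0,0,0,255],[0,0,0.003,0,0,0,255],[0,0,0.003,0,0,0,255],[0,0,0.003,0,0,0,255]]]'
python3 -m jog '[[[0,0,0.002,0,0,0,255],[0,0,0.003,0,0,0,255],[0,0,0.003,0,0,0,255],[0,0,0.003,0,0,0,255]]]'
```

```text
0.008 [-0.04014003  0.15532626  0.00575958]
clock: 2.9
eef_pos: [0.451, 0.2393, 0.1098]
tool_rot: [0.806, 0.591, -0.001, -0.0]
ft_force: [-0.5, -0.1, -1.8]
grip_width: 0.0111
clock: 3.23
eef_pos: [0.4509, 0.2392, 0.1124]
tool_rot: [0.806, 0.591, -0.001, -0.0]
ft_force: [1.1, -0.2, -8.4]
grip_width: 0.011
```

```bash
python3 -m jog '[[[0,0,-0.001,0,0,3,255],[0,0,-0.001,0,0,6,255],[0,0,-0.001,0,0,9,255],[0,0,-0.001,0,0,12,255],[0,0,-0.001,0,0,15,255],[0,0,-0.001,0,0,18,255],[0,0,-0.001,0,0,21,255],[0,0,-0.001,0,0,24,255],[0,0,-0.001,0,0,24,255]]]'
python3 -c "
from workcell import bot;print(bot.get_obs()['ft_torque'])"
python3 -m jog '[[[0,0,0.001,0,0,0,255],[0,0,0.002,0,0,2,255],[0,0,0.002,0,0,4,255],[0,0,0.002,0,0,4,255]]]'
```

```text
clock: 3.98
eef_pos: [0.4513, 0.2395, 0.1124]
tool_rot: [0.666, 0.746, -0.0, -0.0]
ft_force: [0.5, 0.2, -4.0]
grip_width: 0.011
[ 0.05679228  0.08960732 -0.00792943]
clock: 4.32
eef_pos: [0.4504, 0.2391, 0.1125]
tool_rot: [0.64, 0.769, -0.002, -0.001]
ft_force: [2.4, 1.1, -16.4]
grip_width: 0.0108
```

```bash
python3 -m jog '[[[0,0,0,0,0,1.5,255],[0,0,0,0,0,3,255],[0,0,0,0,0,4.5,255],[0,0,0,0,0,6,255],[0,0,0,0,0,6,255]]]'
python3 -m jog '[[[0,0,0,0,0,1.5,255],[0,0,0,0,0,3,255],[0,0,0,0,0,4.5,255],[0,0,0,0,0,6,255],[0,0,0,0,0,6,255]]]'
```

```text
clock: 4.73
eef_pos: [0.4498, 0.2387, 0.1125]
tool_rot: [0.599, 0.801, -0.002, -0.001]
ft_force: [-0.4, 1.2, -17.0]
grip_width: 0.0108
clock: 5.15
eef_pos: [0.4496, 0.2386, 0.1125]
tool_rot: [0.556, 0.831, -0.002, -0.001]
ft_force: [-0.5, -0.2, -18.9]
grip_width: 0.0107
```

```bash
python3 -m jog '[[[0,0,0,0,0,1.5,255],[0,0,0,0,0,3,255],[0,0,0,0,0,4.5,255],[0,0,0,0,0,6,255],[0,0,0,0,0,6,255]]]'
python3 -m jog '[[[0,0,0,0,0,1.5,255],[0,0,0,0,0,3,255],[0,0,0,0,0,4.5,255],[0,0,0,0,0,6,255],[0,0,0,0,0,6,255]]]'
```

```text
clock: 5.57
eef_pos: [0.4495, 0.2385, 0.1125]
tool_rot: [0.512, 0.859, -0.002, -0.001]
ft_force: [-0.1, -0.8, -19.2]
grip_width: 0.0112
clock: 5.98
eef_pos: [0.4496, 0.2385, 0.1126]
tool_rot: [0.466, 0.885, -0.002, -0.001]
ft_force: [-1.7, -1.6, -20.4]
grip_width: 0.0107
```

```bash
python3 -m jog '[[[0,0,-0.0005,0,0,1.5,255],[0,0,-0.0005,0,0,3,255],[0,0,-0.0005,0,0,4.5,255],[0,0,-0.0005,0,0,6,255],[0,0,-0.0005,0,0,6,255]]]'
python3 -m jog '[[[0,0,0,0,0,1.5,255],[0,0,0,0,0,3,255],[0,0,0,0,0,4.5,255],[0,0,0,0,0,6,255],[0,0,0,0,0,6,255]]]'
```

```text
clock: 6.4
eef_pos: [0.4499, 0.2386, 0.1127]
tool_rot: [0.419, 0.908, -0.002, -0.001]
ft_force: [-2.6, -0.7, -19.8]
grip_width: 0.0107
clock: 6.82
eef_pos: [0.4499, 0.2385, 0.1135]
tool_rot: [0.371, 0.928, -0.001, -0.001]
ft_force: [-3.2, -3.6, -13.5]
grip_width: 0.0111
```

```bash
python3 -m jog '[[[0,0,0,0,0,1,255],[0,0,0,0,0,2,255],[0,0,0,0,0,2,255]]]'
```

```text
clock: 7.07
eef_pos: [0.4524, 0.2398, 0.1157]
tool_rot: [0.354, 0.935, 0.001, 0.001]
ft_force: [-3.4, -3.2, -3.3]
grip_width: 0.0109
```

It popped up: z went from 112.5 to 115.7 mm and the pull fell to about the lid's weight. I'll turn a few more degrees towards the slot's middle and lift gently.

```bash
python3 -m jog '[[[0,0,0,0,0,2,255],[0,0,0,0,0,4,255],[0,0,0.001,0,0,4,255],[0,0,0.002,0,0,4,255],[0,0,0.003,0,0,4,255],[0,0,0.004,0,0,4,255]]]'
```

```text
clock: 7.57
eef_pos: [0.4531, 0.2405, 0.1192]
tool_rot: [0.322, 0.947, 0.002, 0.002]
ft_force: [0.8, -0.2, -2.3]
grip_width: 0.0107
```

Free: the force is just the lid's weight. I'll keep lifting.

```bash
python3 -m jog '[[[0,0,0.002,0,0,0,255],[0,0,0.004,0,0,0,255],[0,0,0.006,0,0,0,255],[0,0,0.008,0,0,0,255],[0,0,0.010,0,0,0,255],[0,0,0.012,0,0,0,255]]]'
python3 -m jog '[[[0,0,0.005,0,0,0,255],[0,0,0.010,0,0,0,255],[0,0,0.017,0,0,0,255],[0,0,0.025,0,0,0,255],[0,0,0.035,0,0,0,255],[0,0,0.035,0,0,0,255],[0,0,0.035,0,0,0,255]]]'
python3 - <<'E'
from h import *
cv2.imwrite("pics/w2.png",bot.camera("wrist"))
E
```

```text
clock: 8.07
eef_pos: [0.4515, 0.2396, 0.13]
tool_rot: [0.322, 0.947, 0.0, 0.0]
ft_force: [0.2, 0.2, -2.4]
grip_width: 0.0109
clock: 8.65
eef_pos: [0.4521, 0.2399, 0.166]
tool_rot: [0.321, 0.947, 0.001, 0.001]
ft_force: [-0.3, -0.6, -2.7]
grip_width: 0.0112
```

View pics/w2.png

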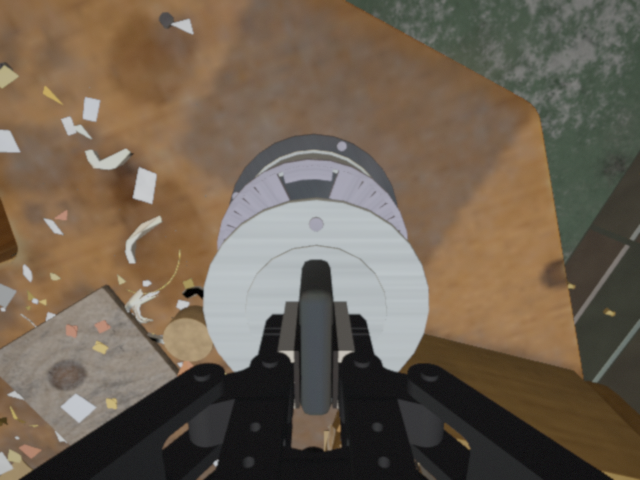

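The lid is out: the wrist view shows it in the jaws, level, with the uncovered slot visible at (305,187). Its underside is about 124 mm above the bench. I'll carry it to the slab.

```bash
python3 -m jog '[[[0,-0.01,0,0,0,0,255],[-0.001,-0.035,0,0,0,0,255],[-0.002,-0.065,0,0,0,0,255],[-0.003,-0.095,0,0,0,0,255],[-0.004,-0.125,0,0,0,0,255],[-0.005,-0.155,0,0,0,0,255],[-0.006,-0.185,0,0,0,0,255],[-0.007,-0.215,0,0,0,0,255],[-0.007,-0.237,0,0,0,0,255],[-0.007,-0.244,0,0,0,0,255]]]'
python3 -m jog '[[[0,0,0,0,0,0,255],[0,0,-0.02,0,0,0,255],[0,0,-0.045,0,0,0,255],[0,0,-0.07,0,0,0,255],[0,0,-0.085,0,0,0,255],[0,0,-0.095,0,0,0,255],[0,0,-0.1,0,0,0,255],[0,0,-0.1,0,0,0,255],[0,0,-0.1,0,0,0,255]]]'
python3 - <<'E'
from h import *
cv2.imwrite("pics/t2.png",cv2.resize(bot.camera("scene")[130:270,270:450],None,fx=4,fy=4,interpolation=2))
print(w2px("scene",[.445,-.0045,.009]))
E
```

```text
clock: 9.53
eef_pos: [0.4433, -0.0078, 0.1643]
tool_rot: [0.323, 0.946, -0.001, -0.0]
ft_force: [0.2, -0.0, -1.5]
grip_width: 0.0108
clock: 10.28
eef_pos: [0.4445, -0.0038, 0.0649]
tool_rot: [0.321, 0.947, 0.0, -0.0]
ft_force: [0.2, 1.0, -1.7]
grip_width: 0.0109
[367.25972877 195.85099745]
```

View pics/t2.png

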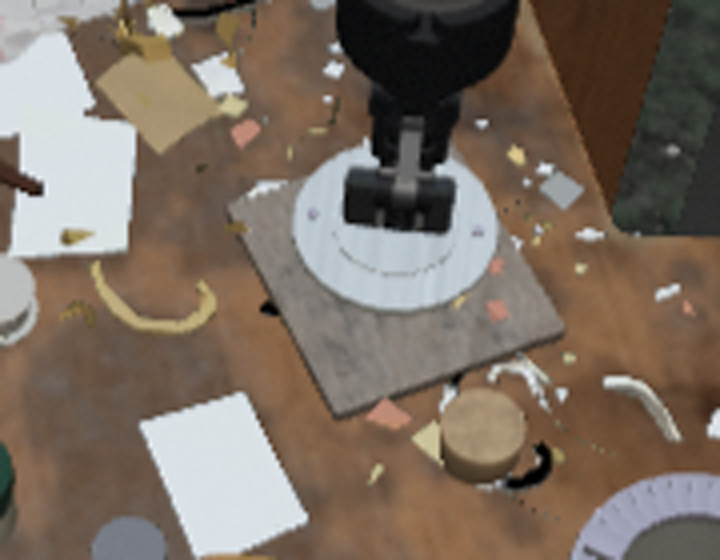

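The lid is level over the middle of the slab, disc centred at crop (396,227), and about 13 mm above it. The cork is untouched. I'll lower it to contact.

```bash
python3 -m jog '[[[0,0,-0.002,0,0,0,255],[0,0,-0.004,0,0,0,255],[0,0,-0.006,0,0,0,255],[0,0,-0.008,0,0,0,255],[0,0,-0.010,0,0,0,255],[0,0,-0.011,0,0,0,255],[0,0,-0.012,0,0,0,255],[0,0,-0.012,0,0,0,255]]]'
python3 -m jog '[[[0,0,-0.0005,0,0,0,255],[0,0,-0.001,0,0,0,255],[0,0,-0.0015,0,0,0,255],[0,0,-0.0015,0,0,0,255]]]'
```

```text
clock: 11.0
eef_pos: [0.4442, -0.0045, 0.0526]
tool_rot: [0.322, 0.947, -0.0, -0.0]
ft_force: [-0.6, 0.2, -1.9]
grip_width: 0.0107
clock: 11.33
eef_pos: [0.4445, -0.0045, 0.0514]
tool_rot: [0.322, 0.947, 0.0, 0.0]
ft_force: [0.3, 0.3, -2.3]
grip_width: 0.0109
```

```bash
python3 -m jog '[[[0,0,-0.0005,0,0,0,255],[0,0,-0.001,0,0,0,255],[0,0,-0.001,0,0,0,255]]]'
python3 -m jog '[[[0,0,-0.0005,0,0,0,255],[0,0,-0.001,0,0,0,255],[0,0,-0.001,0,0,0,255]]]'
```

```text
clock: 11.58
eef_pos: [0.4445, -0.0045, 0.0513]
tool_rot: [0.322, 0.947, 0.0, 0.0]
ft_force: [-2.5, -0.5, 8.0]
grip_width: 0.0106
clock: 11.83
eef_pos: [0.4445, -0.0045, 0.0513]
tool_rot: [0.322, 0.947, 0.0, 0.001]
ft_force: [-5.9, -0.3, 16.0]
grip_width: 0.0108
```

Contact, as expected at 51.3 mm (16 N). I'll ease off the load and release.

```bash
python3 -m jog '[[[0,0,0.001,0,0,0,255],[0,0,0.0015,0,0,0,255],[0,0,0.0015,0,0,0,200],[0,0,0.0015,0,0,0,150],[0,0,0.0015,0,0,0,110],[0,0,0.0015,0,0,0,60],[0,0,0.0015,0,0,0,60],[0,0,0.0015,0,0,0,60]]]'
python3 -m jog '[[[0,0,0.005,0,0,0,60],[0,0,0.02,0,0,0,60],[0,0,0.04,0,0,0,60],[0,0,0.07,0,0,0,60],[0,0,0.10,0,0,0,60],[0,0,0.13,0,0,0,60],[0,0,0.15,0,0,0,60],[0,0,0.15,0,0,0,60],[0,0,0.15,0,0,0,60]]]'
python3 - <<'E'
from h import *
cv2.imwrite("pics/w3.png",bot.camera("wrist"));cv2.imwrite("pics/t3.png",bot.camera("top"))
print("wrist px slab ctr at disc top/handle top",w2px("wrist",[.445,-.0045,.033]),w2px("wrist",[.445,-.0045,.068]))
a=cv2.imread("pics/top0.png");b=cv2.imread("pics/t3.png");print("bystander diffs",[int(cv2.absdiff(a,b)[v-16:v+16,u-14:u+14].mean()) for u,v in((365,190),(324,213),(418,225),(318,315))])
E
```

```text
clock: 12.5
eef_pos: [0.4444, -0.0045, 0.0507]
tool_rot: [0.322, 0.947, -0.0, -0.0]
ft_force: [0.5, 0.3, 1.1]
grip_width: 0.0655
clock: 13.25
eef_pos: [0.4454, -0.0045, 0.2023]
tool_rot: [0.322, 0.947, 0.001, 0.002]
ft_force: [0.5, -1.0, -0.4]
grip_width: 0.0654
wrist px slab ctr at disc top/handle top [317.39330545 222.17338347] [317.52379933 235.32885297]
bystander diffs [7, 8, 40, 10]
```

View pics/w3.png

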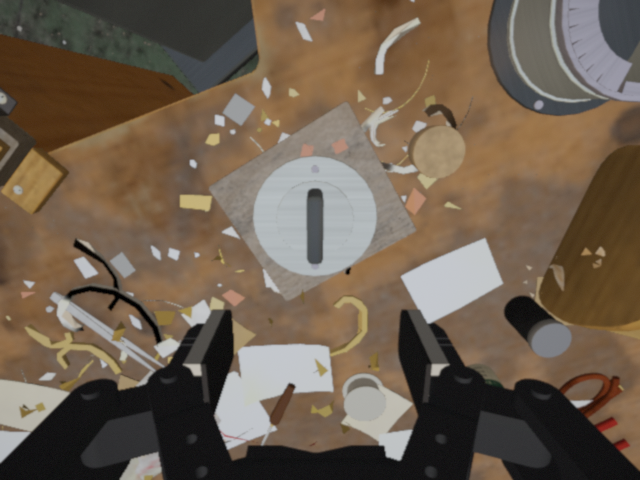

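The lid lies flat near the slab's middle: its disc is at (315,216), against (317,222) for the slab centre. The cork, film can and spool are all standing. The spool's difference in the top view is probably the arm hiding it, so I'll check it in the wrist view and then hand in.

```bash
python3 - <<'E'
from h import *
print("spool pred",w2px("wrist",[.625,-.081,.022]),"cork",w2px("wrist",[.465,.102,.026]),"film",w2px("wrist",[.642,.089,.054]))
print("lid",px2w("wrist",315,216,.033).round(4))
s0=cv2.imread("pics/scene0.png");s=bot.camera("scene");print("scene diff jar,spool",[int(cv2.absdiff(s0,s)[v-12:v+12,u-12:u+12].mean()) for u,v in((261,250),(267,204))])
o=bot.get_obs();print(o["clock"],abs(o["joint_vel"]).max(),o["ft_force"])
bot.job_done()
E
```

```text
spool pred [367.06657682 406.93402548] cork [442.71752475 158.75222692] film [552.78345518 345.77068995]
lid [ 0.4398 -0.0029  0.033 ]
scene diff jar,spool [1, 2]
13.4 0.00895381781351054 [ 1.07455461 -0.42374557 -0.04688883]
the job is handed in; nothing more can be done
```

The lid is out of the drum and standing flat, handle up, on the slab. The job was handed in at 13.4 s; no verdict is reported.

**Opening:** I gripped the wing handle and turned it anticlockwise with a light upward pull. The wrist read at most 20 N, lid weight included. The lugs met their slots about 66° round. I turned 4° more towards the slot's middle, and the lid lifted out with only its own weight on the wrist.

**Placing:** I lowered it onto the middle of the slab. The wrist read 16 N upward once it was down; I eased that off before opening the fingers, then raised the arm clear.

**Last checks:**
- **Lid position:** the wrist picture put the lid about 5 mm from the slab's centre, flat and with the handle up. The limit is 25 mm.
- **Gripper:** the fingers were open about 150 mm above where they let go, and the arm was still.
- **Bystanders:** the scene picture showed the jar and spool where they were at the start. The cork and film can look in place too. In the wrist picture the cork, film can and spool were within about 10 px of where I expected them.
- **Disagreement:** the top picture showed a large change at the spool. I put that down to the arm blocking the view, since the scene and wrist pictures showed the spool unmoved.

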